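# Lower the lever on the slim filter's head

## Task

Under the sink stand two water filters, one slim and one stout, each with a small black lever raised on its head. Put the slim filter back in service by lowering its lever fully down, until it lies level on its head. Leave the stout filter's lever raised, and do not knock over or shift the glass jug.

Things in the scene. Friction and masses are not known exactly. Their poses are not given: they have to be found in the camera images.
- slim_pad (a point): Middle of the upper face of the broad end of the black lever on the slim filter (fixed; white canister 68 mm across, grey head 76 mm across, top 205 mm up). Axes: x along the lever from this end to the pivot, y along the level pivot, z square out of the upper face. The pivot lies 68 mm along +x, 4 mm along -z, 215 mm above the floor. The lever is 8 mm thick, 16 mm wide, its end 26 x 32 mm.
- slim_lever (a joint): Angle of that lever, rad: 0 is fully down, level on a rest on the head, upper face 219 mm up; positive raised (0.6 to 0.9 at start). It stays where left; turning takes 0.12 N m, about 4 N. A straight push down 35 mm (measured level) out from the pivot towards the tip lowers it all the way. The tip is 84 mm from the pivot; ears within 10 mm of the pivot reach 3 mm above the lowered lever.
- stout_pad (a point): The same point, with the same axes and dimensions, on the like lever of the stout filter (fixed; white canister 120 mm across, grey head 84 mm across, pivot also 215 mm up). To be left raised. That lever's angle from level is the tilt of z from vertical (0.6 to 0.9 rad at start).
- jug: Glass measuring jug, loose, 0.5 kg, 140 mm tall, 114 mm across the rim, with a handle reaching 94 mm from its axis along its +x; the origin is the centre of its underside, z up. It stands beyond the filters.

How it is judged:
At the end, for the whole second after the job is handed in: The slim filter's lever is down, within 0.175 rad (10 degrees) of level, and at rest; the stout filter's lever is still raised more than 0.45 rad; the jug stands upright (within 0.2 rad) and within 30 mm of where it was (value of joint slim_lever below 0.175 rad and velocity of joint slim_lever between -0.05 and 0.05 rad/s and angle between stout_pad's own z axis and vertical above 0.45 rad and distance of jug from where it was at the start of the episode below 0.03 m and angle between jug's own z axis and vertical below 0.2 rad); the robot touches nothing.
It fails at once if the stout filter's lever is lowered (below 0.45 rad) (angle between stout_pad's own z axis and vertical below 0.45 rad).
It fails at once if the glass jug is shifted more than 30 mm or tipped more than 0.2 rad (distance of jug from where it was at the start of the episode above 0.03 m or angle between jug's own z axis and vertical above 0.2 rad).
It also fails if it takes over 32 s, if anything falls off the work surface, if the arm or the gripper's body presses on something with over 40 N, if the wrist force passes 120 N, or if a joint passes its speed limit or range.

## Robot

A 6-joint arm with a two-finger parallel gripper is mounted at the origin on the work surface. World frame = base frame: x ahead of the robot, y to its left, z up, the work surface at z = 0. Lengths are in m, angles in rad, forces in N, time in s.
With the tool pointing down it reaches from about 0.425 to 0.95 m from the base axis. Payload 3.5 kg.
Tool frame: the origin (TCP) lies on the centre line of the jaws, within the pads' length; the fingertips stand 11 mm ahead of it and the grasp point (between the pads) lies 8 mm behind it; x points along the fingers, y is the direction in which the jaws open and shut, and the axes are right-handed (so a half turn about x gives the same grasp; the last joint's range is limited). The gripper opens to 85 mm and grips with 20 to 120 N. Pads are 22 mm wide; open, the fingers measure 114 mm over their backs; the gripper's body (76 mm by 85 mm) begins 54 mm behind the grasp point. The pads swing forward as they close: fully open they stand 13 mm farther back than shut.
Start: joints at [1.161, 0.286, 1.577, -0, 1.279, -0.15], TCP at [0.173, 0.652, 0.242] pointing down, gripper open.
Joint ranges: [-2.77, 2.77], [-0.9, 2.22], [0.21, 2.48], [-1.53, 4.67], [0.24, 2.81], [-2.84, 2.84]. Speed limits (rad/s): [2.79, 2.79, 3.14, 3.14, 3.14, 3.14].

## Interface

Orientations are given as a unit quaternion [x, y, z, w].
In Python, from plant import ctrl gives the robot as it stands. The module is installed in compiled form; this text tells all that it offers.
- The arm moves only by the tool drive_tool, never from a script. Its argument "series" is a list of rows, each a list of 2 entries, a list of its own where there are three numbers: the shift along the tool's x, y, z in units of 50 mm (1.0 is 50 mm), then the turn, a rotation vector about the tool's x, y, z in degrees. A call has 1 to 5 rows; each row shifts and turns the pose as measured when the row begins, along the tool's axes as they then stand; what a row does not reach is not made up. A row lasts 1/10 s, in which the tool goes at most 50 mm and 8.59 degrees, less where a joint would pass 70% of its speed; a pose out of reach is approached as far as the arm can. A call is refused whole if a number of a shift passes 1 or a number of a turn 8.59, either way. A call with a gripper value outside its range is refused whole. "grip" is the gripper's target within -1 to 1 (fully open at 1, half-way at 0, shut at -1), set as the call begins (left out, the last holds). The fingers move at their own pace and stop on an object; "newtons" is the grip in N (left out, the last holds). Time passes only in rows, so rows that do not move let the fingers close. It gives the time, the measured TCP pose, the force and the opening at its end, in the units of the state.
- ctrl.get_state(): the state, without advancing time (a new reading comes with each control period).
- ctrl.read_camera(name): name is "scene" or "side" or "wrist"; returns a dict with "img" (420x560x3 uint8, red, green, blue), "camera_matrix" (3x3 intrinsics, pixels), "k1" (the pictures are not rectified: a ray, as slopes to the right and down, at radius r is drawn at 1 + k1 r^2 times it, then the intrinsics apply), "R" (3x3) and "t" (3): a world point X has camera coordinates R X + t. Camera axes: x right, y down, z forward; pixel columns grow to the right and rows downward; lengths in m; the calibration is good to about 2 mm. A picture is of the moment at which its call begins. There is no depth.
- ctrl.sign_off(): hands the job in, once; it reports no verdict.
The state is a dict: "time": time; "qpos": joint angles; "dq": joint speeds; "joint_efforts": joint torques, N m; "eef_pos": TCP position; "tcp_rot": TCP orientation; "contact_force": force on the tool from outside, world axes, zero at the start; "wrist_torque": the same for the moment, N m; "opening": opening from 0.0 (shut) to 1.0 (fully open).
Only numpy, scipy, OpenCV 4.12 (cv2) and the standard library are available. Lean on these libraries where they do the work, as an engineer would, in place of code of your own. Each camera call takes 0.05 s, during which the arm holds its last target.

## Working session

There is one attempt and no reset: what is moved stays moved. The work goes in short steps, Python scripts to look and compute and a tool call to move; the robot and the scene stay as the last step left them, time stands still between calls to the robot, and variables do not carry over. Pictures are saved under pics/ and viewed, and the job is handed in when it is done.

Besides the shell and the picture viewer there is one more tool, called as name(argument=value, ...) on one line, values as JSON. drive_tool: Moves the arm, as the interface text tells. Its arguments: {"type":"object","properties":{"series":{"type":"array"},"grip":{"type":"number"},"newtons":{"type":"number"}},"required":["series"]}

```bash
mkdir -p pics; cat > h.py <<'E'
import numpy as np, cv2, pickle
from plant import ctrl
def snap(n,tag):
    c=ctrl.read_camera(n); cv2.imwrite(f'pics/{tag}.png',c['img'][:,:,::-1]); pickle.dump(c,open(f'pics/{tag}.pkl','wb')); return c
def load(tag): return pickle.load(open(f'pics/{tag}.pkl','rb'))
def proj(c,X):
    X=np.atleast_2d(X)@np.array(c['R']).T+c['t']; s=X[:,:2]/X[:,2:]; s=s*(1+c['k1']*(s**2).sum(1,keepdims=True))
    K=np.array(c['camera_matrix']); return s@K[:2,:2].T+K[:2,2]
E
python3 - <<'E'
from h import *
for n in ['scene','side','wrist']:
    c=snap(n,n+'0'); R=np.array(c['R']); print(n,(-R.T@c['t']).round(3),R.round(2).tolist(),c['k1'],c['camera_matrix'])
print(ctrl.get_state())
E
```

```text
scene [1.108 0.27  0.618] [[-0.49, 0.87, -0.0], [0.57, 0.32, -0.76], [-0.66, -0.37, -0.65]] -0.0744234085051388 [[383.72703528   0.         284.16744436]
 [  0.         383.72703528 213.38696912]
 [  0.           0.           1.        ]]
side [0.554 0.608 0.572] [[-0.98, -0.18, 0.02], [-0.12, 0.56, -0.82], [0.13, -0.81, -0.57]] -0.07365191271883065 [[402.09913076   0.         280.07803827]
 [  0.         402.09913076 213.01974994]
 [  0.           0.           1.        ]]
wrist [0.108 0.67  0.373] [[0.26, 0.97, -0.0], [0.93, -0.25, 0.26], [0.25, -0.07, -0.97]] 0.018957130487021075 [[369.76328335   0.         277.58650475]
 [  0.         369.76328335 214.16451903]
 [  0.           0.           1.        ]]
{'time': 0.15, 'qpos': array([ 1.16101298e+00,  2.87038088e-01,  1.57786886e+00,  6.53345805e-06,
        1.27863057e+00, -1.49968303e-01]), 'dq': array([-0.00166809, -0.00160365, -0.00597076, -0.00154306,  0.00014668,
        0.0013889 ]), 'joint_efforts': array([ 1.01124257e-03, -4.06602645e+01, -2.93142182e+01, -1.42572953e-04,
        3.94317292e-03, -1.86760798e-05]), 'eef_pos': array([0.1731528 , 0.65188643, 0.24119906]), 'tcp_rot': array([ 0.09094071,  0.70134026, -0.09226121,  0.70095613]), 'contact_force': array([ 0.30301448,  0.6546687 , -0.41017252]), 'wrist_torque': array([ 0.02392207, -0.01388007,  0.00075245]), 'opening': 0.9994195056141086}
```

View pics/scene0.png

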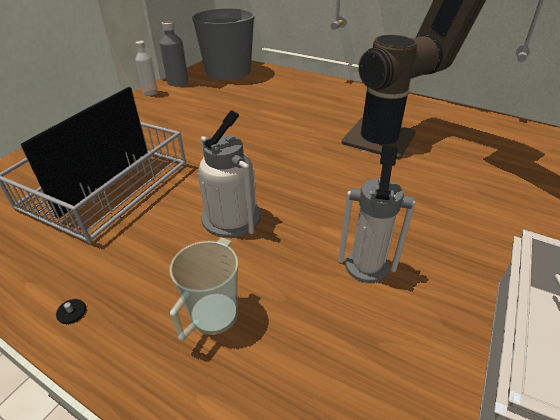

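View pics/side0.png

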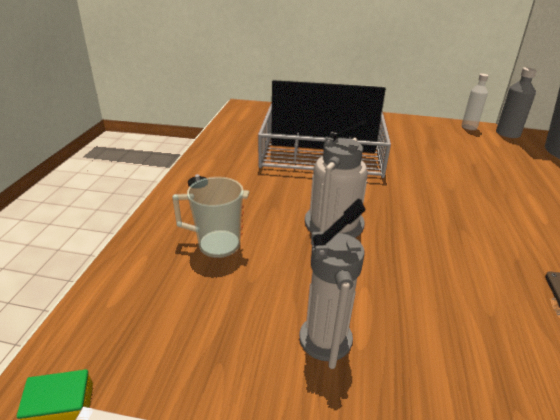

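View pics/wrist0.png

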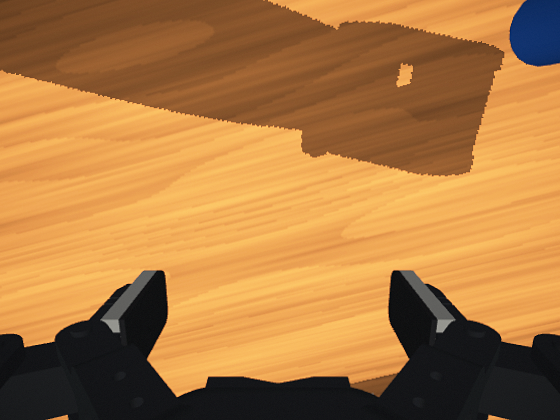

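```bash
python3 - <<'E'
import cv2
a=cv2.imread('pics/scene0.png')[135:290,320:430]; b=cv2.imread('pics/side0.png')[190:370,280:400]
a=cv2.resize(a,None,fx=3.5,fy=3.5,interpolation=2); b=cv2.resize(b,None,fx=3.3,fy=3.3,interpolation=2)
cv2.imwrite('pics/za.png',a);cv2.imwrite('pics/zb.png',b)
E
```

```text
(no output)
```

View pics/za.png

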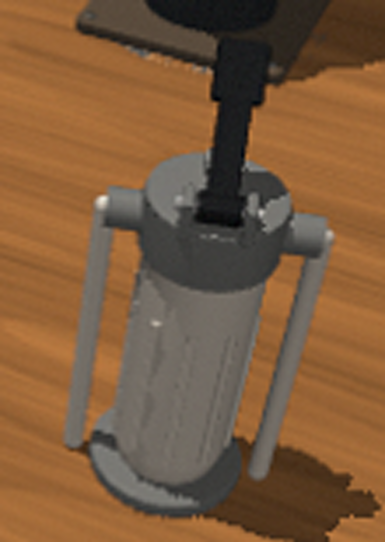

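View pics/zb.png

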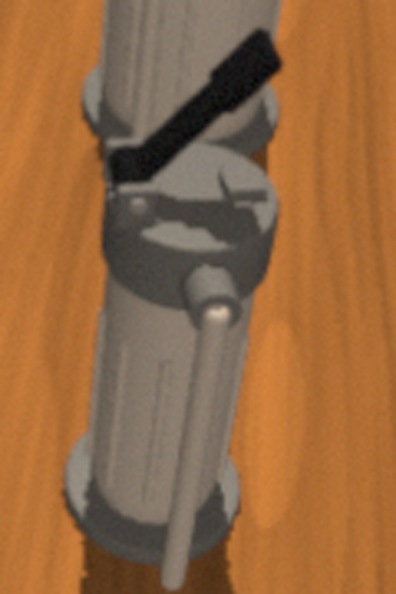

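```bash
cat >> h.py <<'E'
def lever(p,pts):  # pts: (s along lever out from pivot, lateral, normal above pivot line)
    x,y,yaw,a=p; d=np.array([np.cos(yaw)*np.cos(a),np.sin(yaw)*np.cos(a),np.sin(a)]); l=np.array([-np.sin(yaw),np.cos(yaw),0]); n=np.cross(d,l)
    pts=np.atleast_2d(pts); return np.array([x,y,.215])+pts[:,:1]*d+pts[:,1:2]*l+pts[:,2:]*n
B=[(s,l,n) for s in(.055,.084) for l in(-.016,.016) for n in(-.004,.004)]
S=[(s,l,n) for s in(0,.055) for l in(-.008,.008) for n in(-.004,.004)]
def draw(img,c,p,o,f):
    for P in(B,S):
        q=(proj(c,lever(p,P))-o)*f
        h=cv2.convexHull(q.astype(np.float32)).astype(int); cv2.polylines(img,[h],True,(0,255,0),1)
E
cat > fit.py <<'E'
from h import *
from scipy.optimize import least_squares
cs,cd=load('scene0'),load('side0')
za=lambda u,v:(np.array([u,v])/3.5+[320,135]); zb=lambda u,v:(np.array([u,v])/3.3+[280,190])
def res(p):
    r=[]
    r.append(proj(cs,lever(p,(.069,0,0)))[0]-za(242,72)); r.append(proj(cd,lever(p,(.069,0,0)))[0]-zb(247,70))
    r.append(proj(cs,lever(p,(0.03,0,0)))[0]-za(229,150)); r.append(proj(cd,lever(p,(.03,0,0)))[0]-zb(180,125))
    r.append(proj(cs,lever(p,(.0,0,0)))[0]-za(220,212)); r.append(proj(cd,lever(p,(0,0,0)))[0]-zb(122,168))
    return np.concatenate(r)
s=least_squares(res,[.5,.3,3.1,.7],loss='soft_l1'); print(s.x.round(4),s.fun.round(1))
p=s.x; np.save('p.npy',p)
a=cv2.imread('pics/za.png');draw(a,cs,p,np.array([320,135]),3.5);b=cv2.imread('pics/zb.png');draw(b,cd,p,np.array([280,190]),3.3)
cv2.imwrite('pics/ov0.png',np.hstack([a[:300],b[:300]]))
E
python3 fit.py
```

```text
[0.5725 0.1626 3.38   0.8537] [-0.3 -0.3 -0.5  0.8 -0.5 -0.3 -1.1  1.9 -1.  -0.9  1.1  1.9]
```

View pics/ov0.png

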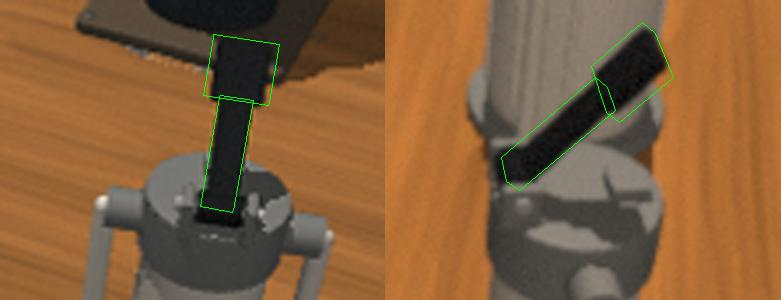

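```bash
sed -i 's/(.055,.084) for l in(-.016,.016)/(.052,.084) for l in(-.013,.013)/; s/(0,.055)/(0,.052)/' h.py; sed -i 's/\.069/.068/g' fit.py; python3 fit.py
python3 - <<'E'
from h import *
def ground(c,u,v,z=0):
    K=np.array(c['camera_matrix']);R=np.array(c['R']);d=np.linalg.inv(K)@[u,v,1];s=d[:2]
    q=s.copy()
    for _ in range(20): q=s/(1+c['k1']*(q@q))
    w=R.T@[*q,1]; o=-R.T@c['t']; return (o+w*(z-o[2])/w[2]).round(3)
cs,cd=load('scene0'),load('side0')
print('stout base',ground(cs,231,215),'head',ground(cs,222,150,.205),ground(cd,342,150,.205),'lever tip', ground(cs,234,116,.27),ground(cd,365,125,.27))
print('jug',ground(cs,215,313),ground(cd,219,243),'slim base',ground(cs,368,265),ground(cd,328,337))
p=np.load('p.npy');print('target',lever(p,(.035,0,0)), p[:2]+.035*np.array([np.cos(p[2]),np.sin(p[2])]))
from scipy.spatial.transform import Rotation as Ro
s=ctrl.get_state();print(Ro.from_quat(s['tcp_rot']).as_matrix().round(3))
E
```

```text
[0.5719 0.1624 3.38   0.8598] [-0.4  0.  -0.8  1.1 -0.5 -0.6 -0.8  1.8 -1.  -1.1  1.5  1.8]
stout base [ 0.548 -0.195  0.   ] head [ 0.575 -0.176  0.205] [ 0.555 -0.167  0.205] lever tip [ 0.541 -0.162  0.27 ] [ 0.516 -0.153  0.27 ]
jug [ 0.799 -0.055  0.   ] [ 0.801 -0.059  0.   ] slim base [0.539 0.158 0.   ] [0.539 0.151 0.   ]
target [[0.54970209 0.15696821 0.2415192 ]] [0.5378874  0.15409709]
[[-0.001  0.257  0.966]
 [-0.002  0.966 -0.257]
 [-1.    -0.002 -0.   ]]
```

View pics/ov0.png

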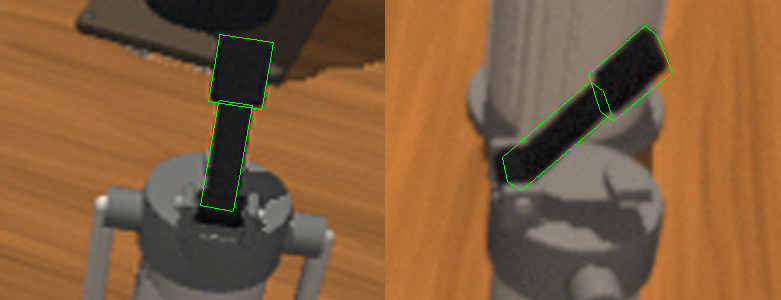

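drive_tool(series=[[[-1,0,0],[0,0,0]],[[-1,0,0],[0,0,0]],[[0,-0.6,0.75],[0,0,0]],[[0,-0.6,0.75],[0,0,0]],[[0,-0.6,0.75],[0,0,0]]], grip=-1)

```text
time: 0.65
eef_pos: [0.2573, 0.5358, 0.3409]
tcp_rot: [0.085, 0.702, -0.091, 0.701]
contact_force: [1.0, 0.4, 0.2]
opening: 0.144
```

drive_tool(series=[[[0,-0.6,0.75],[0,0,0]],[[0,-0.6,0.75],[0,0,0]],[[0,-0.6,0.75],[0,0,0]],[[0,-0.6,0.75],[0,0,0]],[[0,-0.6,0.75],[0,0,0]]])

```text
time: 1.15
eef_pos: [0.405, 0.3357, 0.3413]
tcp_rot: [0.084, 0.702, -0.09, 0.701]
contact_force: [0.2, 0.1, -1.0]
opening: 0.001
```

drive_tool(series=[[[0,-0.6,0.75],[0,0,0]],[[0,-0.6,0.75],[0,0,0]],[[0,-0.6,0.75],[0,0,0]],[[0,-0.6,0.75],[0,0,0]],[[0,-0.35,0.45],[0,0,0]]])

```text
time: 1.65
eef_pos: [0.5425, 0.1497, 0.3411]
tcp_rot: [0.085, 0.702, -0.091, 0.701]
contact_force: [-0.1, -0.9, 0.5]
opening: -0.002
```

```bash
python3 - <<'E'
from h import *
from scipy.spatial.transform import Rotation as Ro
for n in('side','scene'): snap(n,n+'1')
s=ctrl.get_state();R=Ro.from_quat(s['tcp_rot']).as_matrix();print(s['eef_pos'],R.round(3),R.T@(np.array([.537,.154,.30])-s['eef_pos'])/.05)
cv2.imwrite('pics/c1.png',np.hstack([cv2.imread('pics/side1.png')[100:400,200:480],cv2.imread('pics/scene1.png')[50:350,260:540]]))
E
```

```text
[0.54278772 0.14940692 0.34067121] [[-0.004  0.25   0.968]
 [-0.009  0.968 -0.25 ]
 [-1.    -0.009 -0.002]] [ 0.81304648  0.06760241 -0.13372302]
```

View pics/c1.png

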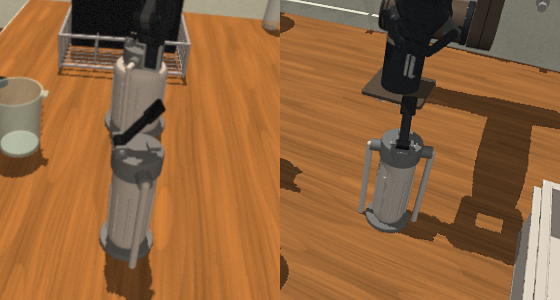

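```bash
python3 - <<'E'
from h import *
for n,o in(('side1',[200,100]),('scene1',[260,50])): print(n,proj(load(n),[[.5427,.1494,.33],[.5427,.1494,.34]])-o)
cv2.imwrite('pics/c2.png',np.hstack([cv2.resize(cv2.imread('pics/side1.png')[60:260,280:410],None,fx=3,fy=3),cv2.resize(cv2.imread('pics/scene1.png')[70:270,320:450],None,fx=3,fy=3)]))
E
```

```text
side1 [[149.41914502  68.67488356]
 [150.36409305  61.63506965]]
scene1 [[131.32951977  75.29905419]
 [132.41147567  69.59783156]]
```

View pics/c2.png

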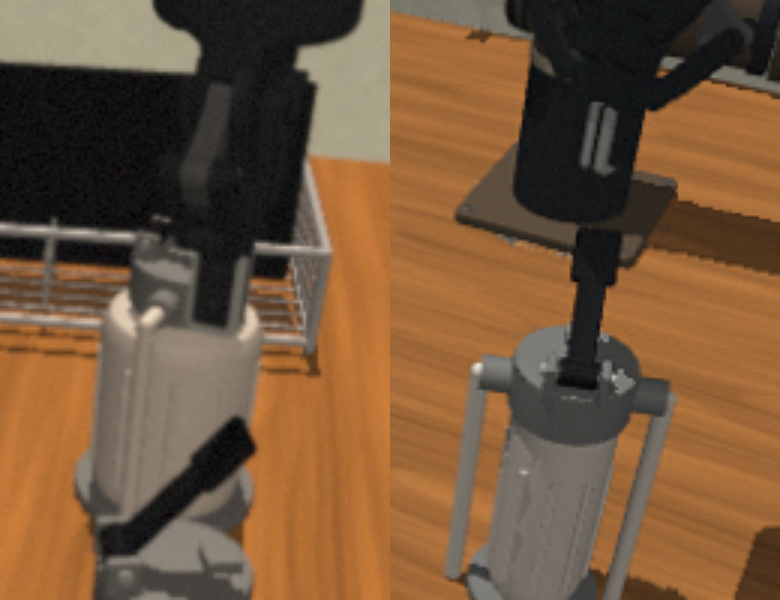

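drive_tool(series=[[[0.4,0.07,-0.13],[0,0,0]],[[0.4,0,0],[0,0,0]],[[0.2,0,0],[0,0,0]],[[0.2,0,0],[0,0,0]],[[0.2,0,0],[0,0,0]]])

```text
time: 2.25
eef_pos: [0.5375, 0.1555, 0.2711]
tcp_rot: [0.087, 0.701, -0.091, 0.702]
contact_force: [-0.1, 0.4, 1.8]
opening: 0.0
```

drive_tool(series=[[[0.2,0,0],[0,0,0]],[[0.2,0,0],[0,0,0]],[[0.15,0,0],[0,0,0]]])

```text
time: 2.55
eef_pos: [0.538, 0.156, 0.2438]
tcp_rot: [0.087, 0.7, -0.091, 0.703]
contact_force: [-1.1, -0.5, 3.1]
opening: -0.002
```

```bash
python3 - <<'E'
from h import *
for n in('side','scene'): snap(n,n+'2')
print(ctrl.get_state()['eef_pos'],ctrl.get_state()['contact_force'])
cv2.imwrite('pics/c3.png',np.hstack([cv2.resize(cv2.imread('pics/side2.png')[160:290,280:410],None,fx=3,fy=3),cv2.resize(cv2.imread('pics/scene2.png')[120:250,320:450],None,fx=3,fy=3)]))
E
```

```text
[0.53760965 0.15588595 0.24272584] [ 0.41760097 -0.338737   -0.26210323]
```

View pics/c3.png

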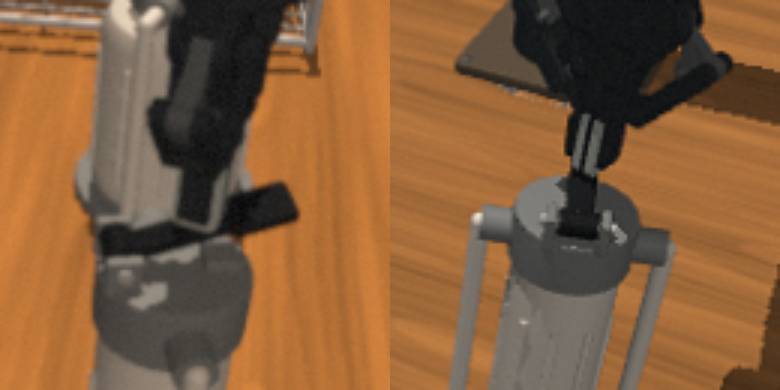

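The picture shows the lever partly lowered, with the fingertips on it at about (195,215) in the side crop. I'll keep pressing down to its rest.

drive_tool(series=[[[0.1,0,0],[0,0,0]],[[0.1,0,0],[0,0,0]],[[0.08,0,0],[0,0,0]]])

```text
time: 2.95
eef_pos: [0.5375, 0.1557, 0.2297]
tcp_rot: [0.087, 0.701, -0.091, 0.702]
contact_force: [-9.2, -1.7, 22.6]
opening: 0.002
```

drive_tool(series=[[[-0.5,0,0],[0,0,0]],[[-1,0,0],[0,0,0]],[[-1,0,0],[0,0,0]],[[0,0,0],[0,0,0]]])

```text
time: 3.35
eef_pos: [0.5368, 0.1566, 0.3536]
tcp_rot: [0.087, 0.702, -0.091, 0.701]
contact_force: [0.3, -0.0, 1.1]
opening: 0.002
```

```bash
python3 - <<'E'
from h import *
p=np.load('p.npy'); p[3]=0
t=[]
for n,o in(('side',(280,160)),('scene',(320,120))):
    c=snap(n,n+'3'); i=cv2.resize(cv2.imread(f'pics/{n}3.png')[o[1]:o[1]+130,o[0]:o[0]+130],None,fx=3,fy=3); draw(i,c,p,np.array(o),3); t.append(i)
cv2.imwrite('pics/c4.png',np.hstack(t)); s=ctrl.get_state();print(s['eef_pos'],s['contact_force'])
E
```

```text
[0.53456565 0.15634901 0.34639976] [ 0.28267173 -0.50990888 -0.87104555]
```

View pics/c4.png

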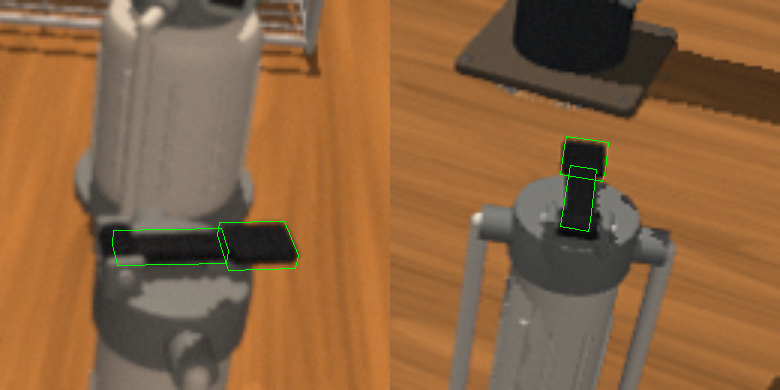

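View pics/scene3.png

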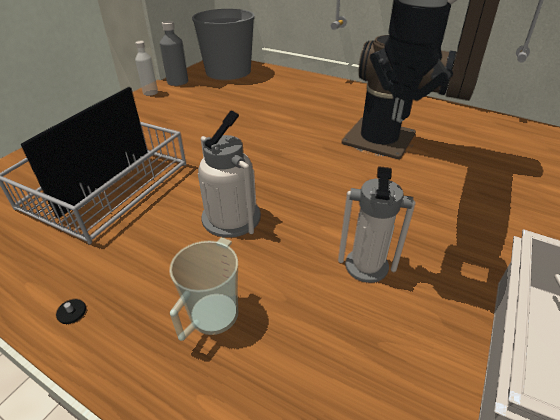

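The slim lever matches the level model outline in both views. The stout lever at (222,128) and the jug at (205,290) haven't moved, and the gripper is clear.

```bash
python3 -c "
from plant import ctrl
print(ctrl.sign_off())"
```

```text
the job is handed in; nothing more can be done
None
```

I lowered the slim filter's lever all the way by pushing straight down with the shut fingertips about 35 mm out from the pivot. I stopped when the force rose to about 23 N with the tips at 219 mm, the height given for the lowered lever. Then I lifted the gripper about 12 cm clear and handed the job in at about 3.5 s.

In the last pictures, the lever matches the outline of a level lever from both the side and scene cameras. The stout filter's lever is still raised and the jug looks unmoved. I judged those two by eye rather than measuring them. The wrist force was about 1 N, so nothing was being touched. No checks failed or disagreed.

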